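Right the toppled L-shaped timer, dock it and start it

TASK

The white L-shaped kitchen timer has been knocked onto its back among the things on the worktop. Tip it up over its heel so that it stands on its foot, slide it round the other things into its bay in the front of the wooden organiser until its back is fully home against the bay's rear wall, then push its start button right in and let go. Never pick the timer up off the worktop, and leave the tin, the garlic and the two tea lights standing where they are.

Things in the scene. Friction and masses are not known exactly. Their poses are not given: they have to be found in the camera images.
- timer: White plastic kitchen timer, loose, 0.13 to 0.20 kg, L-shaped from the side, 72 mm wide. Origin: middle of its heel, the outer corner edge of the L; the heel stays on the worktop lying or standing. Axes when it stands on its foot: z up, x out of its back, y along the heel. At the start it lies on its back: x straight down, z level, pointing away from the robot within 35 degrees.
- leg_top (a point): Middle of the upper end of the timer's upright leg. The leg is 95 mm high (timer z 0 to 95) and 16 mm thick (x -16 to 0), with the blank display and the start button on its front (-x) side. At the start this leg lies flat, display and button up.
- foot_toe (a point): Middle of the toe of the timer's foot. The foot is 16 mm thick (timer z 0 to 16), runs from the heel forward to the toe at x = -72, and holds the batteries: centre of mass 29 mm in front of the back, 20 mm above the sole. At the start the foot is a wall 72 mm high at the heel; pushed towards the robot high on its inner face it tips over the heel and past some 35 degrees falls onto its sole.
- start_button (a joint): The timer's start button: 0 out, 0.004 m fully pressed; springs back; 0.9 N to start, 4.5 N fully pressed. Pushed this high with nothing behind it, the standing timer may slide or tip backwards; pushed at the toe it only slides (1 or 2 N).
- button_face (a point): Middle of the start button's face: grey, round, 21 mm across, 7 mm proud of the front of the upright leg, 46 mm above the sole, in the middle of the width; pressed along the timer's +x.
- organiser: Fixed wooden spice organiser, 220 mm wide (y), 103 mm deep, walls 70 mm high, jars in it up to 111 mm high. Origin: on the worktop at the foot of its bay's rear wall, mid-bay; x points into the bay, away from the robot within 10 degrees. The timer is home with its heel at x = 0, y about 0, its x axis along the organiser's.
- bay_mouth (a point): Middle of the bay's open front, on the worktop, 35 mm in front of the rear wall. The bay is 92 mm wide, without floor, open above, between two side boxes (organiser y 46 to 110 and -46 to -110) whose fronts are level with this point.
- tin_centre (a point): Centre of a standing food tin, 76 mm across, 58 mm high, loose; a bystander.
- garlic_centre (a point): Centre of a garlic bulb, 55 mm across, 56 mm high, loose; a bystander.
- candle_l_centre (a point): Centre of a tea light in its cup, 38 mm across, 15 mm high, loose, standing in front of the organiser's left (+y) side box; a bystander.
- candle_r_centre (a point): Centre of the other tea light, same size, in front of the right (-y) side box; a bystander.

How it is judged:
By the outcome, as a careful person would: the job done as asked, in the order asked, and still so for the second after the job is handed in, with the robot touching nothing.
It also fails if it takes over 64 s, if anything falls off the work surface, if the arm or the gripper's body presses on something with over 40 N, if the wrist force passes 120 N, or if a joint passes its speed limit or range.

ROBOT

A 6-joint arm with a two-finger parallel gripper is mounted at the origin on a cart in front of the work surface, level with it; the furniture and walls round the work are solid. World frame = base frame: x ahead of the robot, y to its left, z up, the work surface at z = 0. Lengths are in mm, angles in rad, forces in N, time in s.
With the tool pointing down it reaches from about 350 to 975 mm from the base axis. Payload 7.1 kg.
Tool frame: the origin (TCP) lies at the very end of the fingers, on their centre line; the grasp point (between the pads) lies 19 mm behind it; z points along the fingers, y is the line along which they close (so a half turn about z gives the same grasp; the last joint's range is limited). The gripper opens to 88 mm and grips with 3 to 60 N. Pads are 20 mm wide; open, the fingers measure 115 mm over their backs; the gripper's body (75 mm by 178 mm) begins 61 mm behind the grasp point.
Start: joints at [1.283, 0.423, 1.63, -0, 1.089, -0.019], TCP at [165.953, 602.548, 222.675] pointing down, gripper open.
Joint ranges: [-3, 3], [-0.9, 2.11], [0.09, 2.58], [-1.31, 4.45], [0.11, 2.69], [-2.54, 2.54]. Speed limits (rad/s): [2.39, 2.39, 3.01, 3.14, 3.14, 3.14].

INTERFACE

Orientations are given as a rotation vector (axis times angle).
In Python, from workcell import ctrl gives the robot as it stands. The module is installed in compiled form; this text tells all that it offers.
- The arm moves only by the shell command python3 -m inch 'ROWS'. ROWS is JSON, a list of rows, each a list of 7 numbers: the shift along the tool's x, y, z scaled (see below), then the turn, a rotation vector about the tool's x, y, z scaled (see below), then the closure, from -1 (fully open) to 1 (shut). In form: [[tx, ty, tz, wx, wy, wz, hand], ...]. A call has 1 to 10 rows; each row is the pose to reach, as a shift and turn from the pose commanded when the call began, along the tool's axes at that moment; what a row does not reach only later rows make up. The controller multiplies each number of a shift by 0.15 m and each number of a turn by pi/4 rad. A row lasts 1/8 s, in which the tool goes at most 62.5 mm and 10.7 degrees, less where a joint would pass 70% of its speed; a pose out of reach is approached as far as the arm can. A call with a number of a shift or a turn outside -1 to 1 is refused whole. A call with a gripper value outside its range is refused whole. The fingers move at their own pace and stop on an object; the grip force is fixed at half the most. Time passes only in rows, so rows that repeat a pose let the fingers close. It gives the time, the measured TCP pose, the force, the opening and the grip force at its end, in the units of the state.
- ctrl.get_obs(): the state, without advancing time (a new reading comes with each control period).
- ctrl.get_image(name): name is "scene" or "top" or "wrist"; returns the picture (384x512x3 uint8, red, green, blue); there is no depth.
- ctrl.camera_params(name): a dict with "vfov" (degrees; the focal length in pixels is half the picture's height over the tangent of half this angle, whatever the lens; pixels are square), "cx", "cy" (the principal point, pixels), "eye" and "attitude" of the camera in the world; the wrist camera has in their place "tool_from_camera" (4x4, takes a point from camera to tool coordinates, whose origin is the TCP and whose axes are the flange's). Camera axes: x right, y up, looking along -z (the intrinsics and any distortion apply to the point x, -y, -z); pixel columns grow to the right and rows downward; lengths in mm; the calibration is good to about 2 mm. A picture is of the moment at which its call begins: read the wrist's pose just before it. camera_params takes no time and is no camera call.
- ctrl.close_job(): hands the job in; it is judged then, once.
The state is a dict: "t": time; "qpos": joint angles; "qvel": joint speeds; "joint_torque": joint torques, N m; "ee_pos": TCP position; "orientation": TCP orientation; "ft_force": force on the tool from outside, world axes, zero at the start; "moment": the same for the moment, N m; "width": finger opening in mm; "grasp_force": force on a finger pad.
Only numpy, scipy, OpenCV 4.12 (cv2) and the standard library are available. Lean on these libraries where they do the work, as an engineer would, in place of code of your own. Each camera call takes 0.05 s, during which the arm holds its last target. There are 200 camera calls.

## Working session

There is one attempt and no reset: what is moved stays moved. The work goes in short steps, Python scripts to look and compute and a shell command to move; the robot and the scene stay as the last step left them, time stands still between calls to the robot, and variables do not carry over. Pictures are saved under pics/ and viewed, at most 10 in all, crops included, and the job is handed in when it is done.

```bash
mkdir -p pics; ls; python3 - <<'E'
from workcell import ctrl
import cv2
for n in ("top","scene"):
    im=ctrl.get_image(n); cv2.imwrite(f"pics/{n}0.png",im[:,:,::-1])
    print(n,ctrl.camera_params(n))
print(ctrl.camera_params("wrist"))
print(ctrl.get_obs())
E
```

```text
pics
top {'vfov': 42.741545425925516, 'cx': 247.76075825294635, 'cy': 188.53820361948655, 'eye': array([344.74609936, -52.88121068, 964.67338184]), 'attitude': array([ 0.16117897, -0.18363224, -1.64292303])}
scene {'vfov': 57.61577078267672, 'cx': 253.2917845761859, 'cy': 198.49843329375253, 'eye': array([ 237.56268313, -571.9275044 ,  682.14576013]), 'attitude': array([ 0.75039116, -0.22259426, -0.49888876])}
{'vfov': 61.53457596441722, 'cx': 247.11013473615043, 'cy': 187.66350706774713, 'tool_from_camera': array([[-6.24009798e-04,  9.64870575e-01,  2.62724920e-01,
         7.15243121e+01],
       [ 9.99999686e-01,  7.30233351e-04, -3.06674643e-04,
         8.25197941e-01],
       [-4.87751838e-04,  2.62724647e-01, -9.64870728e-01,
        -1.62466103e+02],
       [ 0.00000000e+00,  0.00000000e+00,  0.00000000e+00,
         1.00000000e+00]])}
{'t': 0.1, 'qpos': array([ 1.28302209e+00,  4.23726290e-01,  1.63056816e+00,  1.41535624e-05,
        1.08860936e+00, -1.90039620e-02]), 'qvel': array([ 0.00019174, -0.00017392, -0.00251572, -0.00027397, -0.00034808,
        0.00121287]), 'joint_torque': array([-7.70771985e-04, -5.45614564e+01, -2.74324769e+01,  6.44200668e-02,
        1.88222394e-02, -7.57839871e-06]), 'ee_pos': array([165.80429696, 602.10963312, 222.0210881 ]), 'orientation': array([-4.20895419e-01, -3.11305490e+00,  2.03222989e-03]), 'ft_force': array([-0.46183125,  0.03141032, -0.51829408]), 'moment': array([-0.0010857 , -0.00124605, -0.04539154]), 'grasp_force': 0.0, 'width': 87.66262301775716}
```

View pics/top0.png

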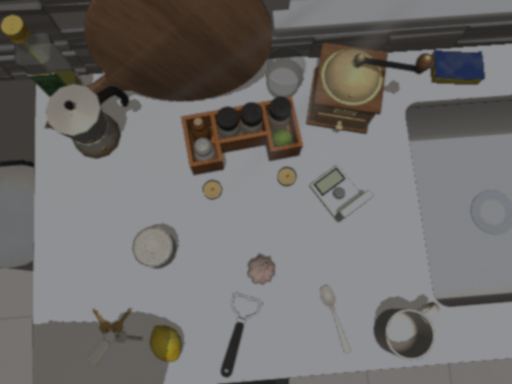

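View pics/scene0.png

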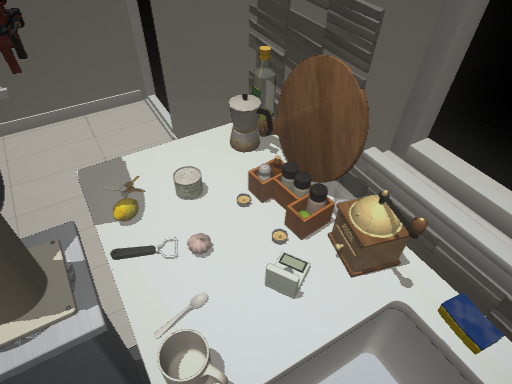

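The top view shows the timer at about (340,192), with its display at (329,181), button at (339,193) and foot at the lower right. The organiser bay is at about (245,150), the candles at (212,189) and (287,176), the garlic at (261,269) and the tin at (154,246). The scene view confirms this. Next I'll measure from a zoomed crop.

```bash
cat > h.py <<'E'
import numpy as np, cv2
from scipy.spatial.transform import Rotation as R
from workcell import ctrl
def ray(name,u,v):
    p=ctrl.camera_params(name); f=192/np.tan(np.radians(p["vfov"]/2))
    d=np.array([(u-p["cx"])/f,-(v-p["cy"])/f,-1.])
    return np.array(p["eye"]),R.from_rotvec(p["attitude"]).apply(d)
def pt(name,u,v,z):
    e,d=ray(name,u,v); return e+d*(z-e[2])/d[2]
def proj(name,P):
    p=ctrl.camera_params(name); f=192/np.tan(np.radians(p["vfov"]/2))
    c=R.from_rotvec(p["attitude"]).inv().apply(np.array(P,float)-p["eye"])
    return np.array([p["cx"]+f*c[...,0]/-c[...,2],p["cy"]-f*c[...,1]/-c[...,2]]).T
def tri(a,b):
    (e1,d1),(e2,d2)=ray("top",*a),ray("scene",*b)
    s=np.linalg.lstsq(np.c_[d1,-d2],e2-e1,rcond=None)[0]
    A,B=e1+d1*s[0],e2+d2*s[1]; return (A+B)/2,np.linalg.norm(A-B)
E
python3 - <<'E'
from h import *
a=cv2.imread("pics/top0.png")[90:290,170:380]
b=cv2.imread("pics/scene0.png")[150:310,180:390]
a=cv2.resize(a,None,fx=3.8,fy=3,interpolation=cv2.INTER_CUBIC) if 0 else cv2.resize(a,None,fx=2.9,fy=2.9,interpolation=cv2.INTER_CUBIC)
b=cv2.resize(b,None,fx=3.6,fy=3.6,interpolation=cv2.INTER_CUBIC)
cv2.imwrite("pics/topc.png",a);cv2.imwrite("pics/scc.png",b)
# colour blobs in top
im=cv2.imread("pics/top0.png");h=cv2.cvtColor(im,cv2.COLOR_BGR2HSV)
for n,lo,hi in (("candle",(8,80,120),(30,255,255)),("garlic",(0,20,60),(15,130,255)),("wood",(2,130,30),(14,255,220))):
    m=cv2.inRange(h,lo,hi);k,_,s,c=cv2.connectedComponentsWithStats(m)
    for i in range(1,k):
        if s[i,4]>60 and 150<c[i,0]<400 and 90<c[i,1]<300: print(n,s[i],c[i].round(1))
E
```

```text
candle [222 131  47  10  70] [246.6 135.9]
candle [278 169  17  15 198] [286.4 176.1]
candle [204 182  17  16 209] [211.9 189.3]
garlic [267  95  36  61 490] [287.2 122.3]
garlic [181 109  39  66 195] [192.3 134.1]
garlic [217 121  46  19 121] [237.5 131.8]
garlic [192 137  25  25 173] [203.2 151.3]
garlic [246 136  41  25 220] [270.6 149.4]
garlic [248 255  27  29 579] [260.8 269.3]
wood [ 183  102   89   71 1949] [219.1 137.7]
wood [348 104  31   9 109] [367.2 107.9]
wood [274 129  28  27 202] [292.  146.3]
```

View pics/topc.png

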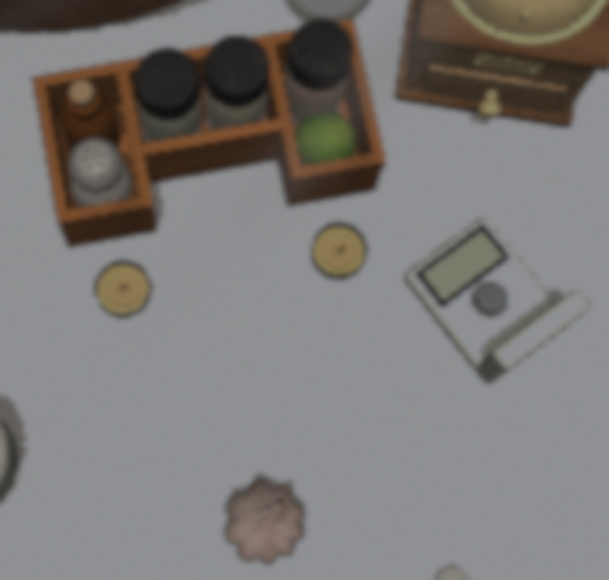

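View pics/scc.png

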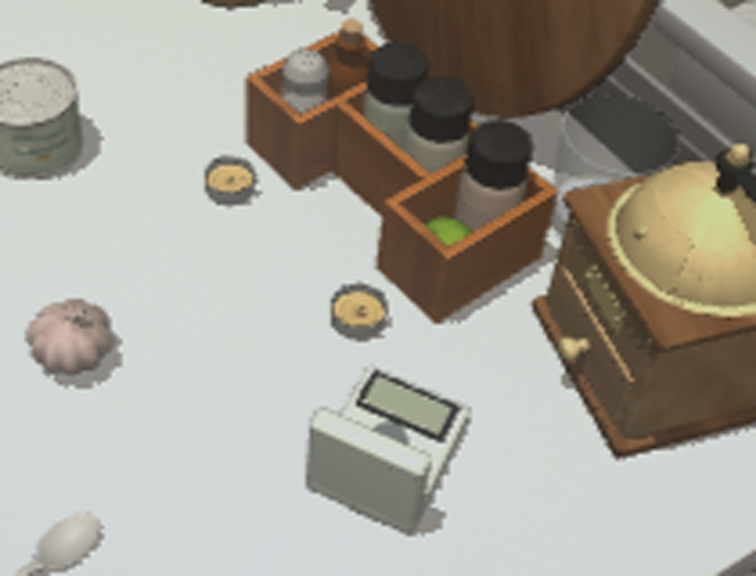

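The crops show these pixel positions:
- **Timer (top crop):** the button is at (490,298), the far leg corners at (406,275) and (480,222), and the toe strip runs from (495,360) to (585,297).
- **Timer (scene crop):** the heel edge runs from (307,487) to (412,531), and the toe edge from (313,412) to (430,462).
- **Organiser (top crop):** the box front rims at z = 70 are at (62,218), (155,205), (290,178) and (380,160).

```bash
python3 - <<'E'
from h import *
np.set_printoptions(precision=1,suppress=True)
T=lambda U,V,z:pt("top",170+U/2.9,90+V/2.9,z)
S=lambda U,V,z:pt("scene",180+U/3.6,150+V/3.6,z)
print("button",T(490,298,23), "farleg",T(406,275,8),T(480,222,8))
print("toe T",T(492,360,72),T(587,300,72),"toe S",S(313,412,72),S(430,462,72),"heel S",S(307,487,0),S(412,531,0))
a=[T(*q,70) for q in ((62,218),(155,205),(290,178),(380,160))]
b=[S(*q,70) for q in ((300,122),(448,255),(248,75),(390,203))]
print("org top fronts",*a,np.linalg.norm(a[0]-a[3])); print("scene: FLcorner,?",*b)
print("rear wall",T(147,153,70),T(283,123,70),"sc",S(338,103,70))
print("candles",pt("top",286.4,176.1,15),pt("top",211.9,189.3,15),"scene",S(230,180,14),S(358,308,14))
print("garlic",pt("top",260.8,269.3,28),S(70,335,30),"tin",pt("top",154,246,58))
print(ctrl.get_obs()["t"])
E
```

```text
button [ 529.3 -252.5   23. ] farleg [ 552.9 -199.8    8. ] [ 586.5 -255.2    8. ]
toe T [ 479.6 -238.6   72. ] [ 513.5 -304.1   72. ] toe S [ 477.8 -241.7   72. ] [ 516.8 -301.9   72. ] heel S [ 474.1 -246.7    0. ] [ 512.8 -303.     0. ]
org top fronts [594.9  28.9  70. ] [598.9 -32.   70. ] [ 610.2 -121.4   70. ] [ 617.9 -181.5   70. ] 211.64334122875636
scene: FLcorner,? [599.9 -29.7  70. ] [ 617.3 -182.8   70. ] [593.   32.2  70. ] [ 610.8 -126.5   70. ]
rear wall [634.6 -29.2  70. ] [ 648.3 -120.2   70. ] sc [634.3 -26.2  70. ]
candles [ 572.9 -153.7   15. ] [557.6  -3.9  15. ] scene [555.   -7.9  14. ] [ 571.  -155.2   14. ]
garlic [393.2 -86.6  28. ] [389.7 -91.5  30. ] tin [449.6 107.1  58. ]
0.1
```

```bash
cat >> h.py <<'E'
def go(x,y,z,yaw,flip=False):
    """scaled shift/turn from present pose to tool-down pose whose tool x lies at world yaw (deg)"""
    o=ctrl.get_obs(); Rc=R.from_rotvec(o["orientation"])
    s=np.radians(yaw); X=np.array([np.cos(s),np.sin(s),0]); Z=np.array([0,0,-1.])
    Rt=R.from_matrix(np.c_[X,np.cross(Z,X),Z])
    d=Rc.inv().apply(np.array([x,y,z])-o["ee_pos"])/150; w=(Rc.inv()*Rt).as_rotvec()/(np.pi/4)
    print("shift",d.round(3),"turn",w.round(3),"t",round(o["t"],2),"pos",o["ee_pos"].round(1),"F",o["ft_force"].round(1),"w",round(o["width"],1))
E
python3 - <<'E'
from h import *
o=ctrl.get_obs();print(R.from_rotvec(o["orientation"]).as_matrix().round(2))
go(519,-258.5,150,31); go(519,-258.5,150,31-180)
E
```

```text
[[-0.96  0.27 -0.  ]
 [ 0.27  0.96 -0.  ]
 [ 0.   -0.   -1.  ]]
shift [-3.794 -4.905  0.486] turn [-1.000e-03  2.000e-03  2.969e+00] t 0.1 pos [165.8 602.1 222. ] F [-0.5  0.  -0.5] w 87.7
shift [-3.794 -4.905  0.486] turn [-2.000e-03 -1.000e-03 -1.031e+00] t 0.1 pos [165.8 602.1 222. ] F [-0.5  0.  -0.5] w 87.7
```

```bash
for r in 1; do python3 -m inch '[[-0.76,-0.98,0,0,0,0,0.1],[-0.76,-0.98,0,0,0,0,0.1],[-0.76,-0.98,0,0,0,0,0.1],[-0.76,-0.98,0,0,0,0,0.1]]'; python3 -m inch '[[-0.76,-0.98,0,0,0,0,0.1],[-0.76,-0.98,0,0,0,0,0.1],[-0.76,-0.98,0,0,0,0,0.1],[-0.76,-0.98,0,0,0,0,0.1]]'; done
python3 -c "
from h import *
go(519,-258.5,150,31)"
```

```text
t: 0.6
ee_pos: [237.3, 427.0, 222.3]
orientation: [-0.426, -3.112, 0.003]
ft_force: [0.1, 0.6, 0.1]
width: 51.4
grasp_force: 0.0
t: 1.1
ee_pos: [308.8, 256.5, 222.7]
orientation: [0.429, 3.112, -0.0]
ft_force: [-0.1, 0.5, 0.3]
width: 39.5
grasp_force: 0.0
shift [-2.278 -2.926  0.486] turn [0.    0.    2.962] t 1.1 pos [308.8 256.5 222.7] F [-0.1  0.5  0.3] w 39.5
```

```bash
python3 -m inch '[[-0.76,-0.98,0,0,0,0,0.1],[-0.76,-0.98,0,0,0,0,0.1],[-0.76,-0.98,0,0,0,0,0.1],[-0.76,-0.98,0,0,0,0,0.1]]'>/dev/null; python3 -m inch '[[-0.76,-0.98,0,0,0,0.2,0.1],[-0.76,-0.98,0,0,0,0.5,0.1],[-0.76,-0.98,0,0,0,0.7,0.1],[-0.76,-0.98,0,0,0,1,0.1],[-0.76,-0.98,0,0,0,1,0.1],[-0.76,-0.98,0,0,0,1,0.1]]'
python3 -m inch '[[0,0,0,0,0,1,0.1],[0,0,0,0,0,1,0.1],[0,0,0,0,0,1,0.1],[0,0,0,0,0,1,0.1],[0,0,0,0,0,1,0.1]]'
python3 -c "
from h import *
go(519,-258.5,150,31)"
```

```text
t: 2.35
ee_pos: [450.3, -83.6, 222.5]
orientation: [-1.577, -2.717, -0.001]
ft_force: [0.6, 0.1, 0.2]
width: 39.2
grasp_force: 0.0
t: 2.98
ee_pos: [449.9, -84.1, 222.7]
orientation: [-2.496, -1.907, -0.0]
ft_force: [-0.2, -0.3, 0.6]
width: 39.6
grasp_force: 0.0
shift [-1.001  0.75   0.485] turn [ 0.    -0.     0.973] t 2.98 pos [449.9 -84.1 222.7] F [-0.2 -0.3  0.6] w 39.6
```

```bash
python3 -m inch '[[-0.4,0.3,0.1,0,0,0.2,0.1],[-0.7,0.5,0.3,0,0,0.5,0.1],[-1,0.75,0.48,0,0,0.97,0.1],[-1,0.75,0.48,0,0,0.97,0.1],[-1,0.75,0.48,0,0,0.97,0.1],[-1,0.75,0.48,0,0,0.97,0.1]]'
python3 -c "
from h import *
go(521,-257.5,60,31)
cv2.imwrite('pics/w1.png',ctrl.get_image('wrist')[:,:,::-1])"
```

```text
t: 3.72
ee_pos: [518.4, -259.4, 150.2]
orientation: [-3.026, -0.844, 0.001]
ft_force: [-0.3, 0.6, 0.1]
width: 39.8
grasp_force: 0.0
shift [ 0.021 -0.001  0.602] turn [-0.001  0.     0.004] t 3.73 pos [ 518.4 -259.4  150.2] F [-0.3  0.6  0.1] w 39.8
```

View pics/w1.png

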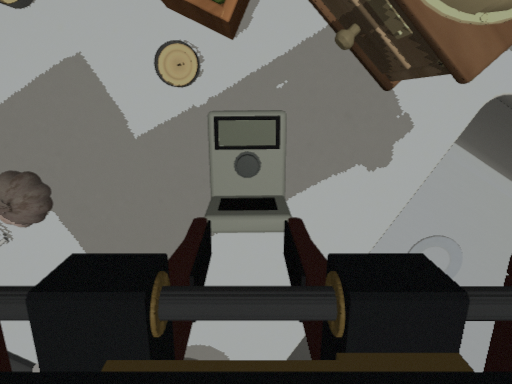

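The wrist view shows the timer centred at (247,165) and square to the tool, with the fingers straddling it. I'll descend and tip it.

```bash
python3 -m inch '[[0.02,0,0.2,0,0,0,0.1],[0.02,0,0.4,0,0,0,0.1],[0.02,0,0.6,0,0,0,0.1],[0.02,0,0.6,0,0,0,0.1]]'
python3 -m inch '[[-0.06,0,0,0,0,0,0.1],[-0.1,0,0,0,0,0,0.1],[-0.15,0,0,0,0,0,0.1],[-0.2,0,-0.01,0,0,0,0.1],[-0.25,0,0.0,0,0,0,0.1],[-0.3,0,0.02,0,0,0,0.1],[-0.36,0,0.05,0,0,0,0.1],[-0.42,0,0.08,0,0,0,0.1],[-0.48,0,0.11,0,0,0,0.1],[-0.52,0,0.11,0,0,0,0.1]]'
python3 -m inch '[[0,0,0,0,0,0,0.1]]'
python3 -c "
from h import *
go(521,-257.5,60,31)
im=ctrl.get_image('scene')[:,:,::-1][180:330,200:400]
cv2.imwrite('pics/s2.png',cv2.resize(im,None,fx=3,fy=3))"
```

```text
t: 4.28
ee_pos: [519.4, -257.0, 59.1]
orientation: [-3.024, -0.842, 0.005]
ft_force: [0.7, -0.3, 0.9]
width: 39.2
grasp_force: 0.0
t: 5.52
ee_pos: [452.9, -298.6, 43.7]
orientation: [-3.027, -0.838, 0.001]
ft_force: [0.1, 1.4, -0.6]
width: 39.9
grasp_force: 0.0
t: 5.65
ee_pos: [453.4, -298.8, 44.2]
orientation: [-3.028, -0.837, 0.0]
ft_force: [-0.1, 0.8, 0.5]
width: 39.5
grasp_force: 0.0
shift [ 0.528 -0.005 -0.105] turn [-0.     0.    -0.002] t 5.65 pos [ 453.4 -298.8   44.2] F [-0.1  0.8  0.5] w 39.5
```

View pics/s2.png

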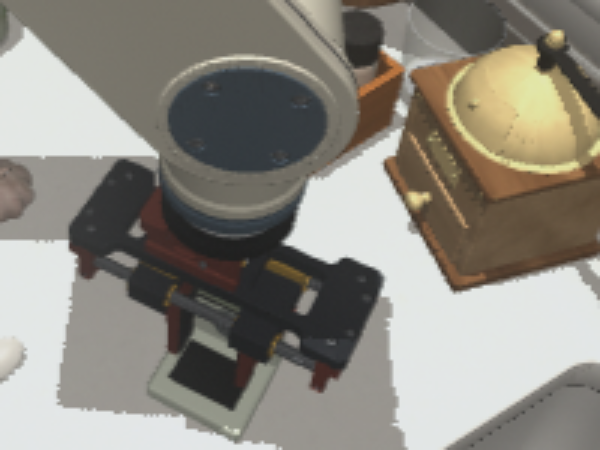

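The scene crop shows the timer standing on its foot, with the foot towards the robot and the fingers inside the L. I'll raise the tool straight up, open it and look from the wrist.

```bash
python3 -m inch '[[0,0,-0.4,0,0,0,0.1],[0,0,-0.9,0,0,0,0.1],[0,0,-0.9,0,0,0,-1],[0,0,-0.9,0,0,0,-1],[0,0,-0.9,0,0,0,-1]]'
python3 -c "
from h import *
go(483,-280,165,31)
cv2.imwrite('pics/w3.png',ctrl.get_image('wrist')[:,:,::-1])"
```

```text
t: 6.32
ee_pos: [452.9, -297.8, 177.6]
orientation: [-3.026, -0.838, 0.003]
ft_force: [0.7, 0.9, -0.3]
width: 66.1
grasp_force: 0.0
shift [0.233 0.002 0.084] turn [-0.003  0.001 -0.001] t 6.33 pos [ 452.9 -297.8  177.6] F [ 0.7  0.9 -0.3] w 66.1
```

View pics/w3.png

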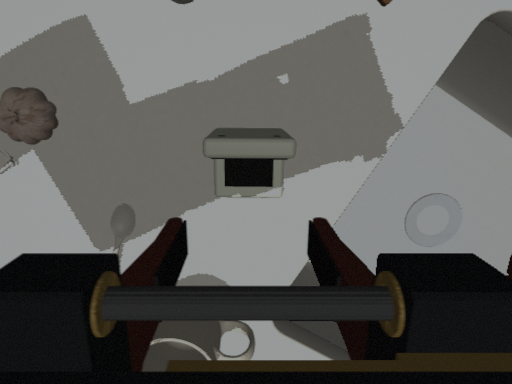

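The leg-top strip spans (203..295, 137..158), and the foot is below it towards the tool. I'll convert that to a position.

```bash
cat >> h.py <<'E'
def wpt(u,v,z,o=None):
    o=o or ctrl.get_obs(); p=ctrl.camera_params("wrist"); f=192/np.tan(np.radians(p["vfov"]/2))
    M=p["tool_from_camera"]; Rt=R.from_rotvec(o["orientation"])
    e=o["ee_pos"]+Rt.apply(M[:3,3]); d=Rt.apply(M[:3,:3]@np.array([(u-p["cx"])/f,-(v-p["cy"])/f,-1.]))
    return e+d*(z-e[2])/d[2]
E
python3 - <<'E'
from h import *
for q in ((203,147),(295,147),(249,137),(249,158)): print(wpt(*q,95).round(1))
for q in ((214,196),(283,196),(249,196)): print("toe",wpt(*q,16).round(1))
go(483,-280,165,31)
E
```

```text
[ 467.6 -248.8   95. ]
[ 503.6 -308.8   95. ]
[ 492.1 -275.    95. ]
[ 478.3 -283.2   95. ]
toe [ 412.9 -279.9   16. ]
toe [ 450.1 -341.9   16. ]
toe [ 431.8 -311.3   16. ]
shift [0.234 0.002 0.082] turn [-0.004  0.002 -0.001] t 6.38 pos [ 452.8 -297.7  177.4] F [-0.5  0.4 -0.6] w 70.2
```

Width 70, thickness 16 and toe at 70 all agree with the given sizes. The heel is at (492,-275), yaw 31°. I'll grip the leg's sides low, keeping the foot on the worktop.

```bash
python3 -m inch '[[0.25,0,0,0,0,0,-1],[0.25,0,0.3,0,0,0,-1],[0.25,0,0.3,0,0,0,-1]]' >/dev/null;  python3 -m inch '[[0,0,0.35,0,0,0,-1],[0,0,0.55,0,0,0,-1],[0,0,0.73,0,0,0,-1],[0,0,0.73,0,0,0,-1]]'
python3 -c "
from h import *
go(485,-279,22,31)"
```

```text
t: 7.25
ee_pos: [484.4, -278.7, 23.4]
orientation: [-3.025, -0.837, 0.005]
ft_force: [0.0, 0.6, 0.3]
width: 87.7
grasp_force: 0.0
shift [0.002 0.004 0.009] turn [-0.005  0.003 -0.002] t 7.25 pos [ 484.4 -278.7   23.4] F [0.  0.6 0.3] w 87.7
```

```bash
python3 -m inch '[[0,0,0,0,0,0,0],[0,0,0,0,0,0,0.2],[0,0,0,0,0,0,0.2],[0,0,0,0,0,0,0.2],[0,0,0,0,0,0,0.2]]'
python3 -c "
from h import *
x=np.array([.9936,.1132]);y=np.array([-.1132,.9936]);O=np.array([640.5,-73.5])
for hx,hy in ((-140,-110),(-125,0),(-45,0)):
    p=O+x*(hx-8)+y*hy; print(p); go(*p,23,6.5)"
```

```text
t: 7.88
ee_pos: [486.7, -279.8, 26.1]
orientation: [3.026, 0.838, 0.002]
ft_force: [-0.8, -0.2, 7.2]
width: 72.0
grasp_force: 30.0
[ 505.8992 -199.5496]
shift [ 0.385 -0.393  0.02 ] turn [ 0.002 -0.002  0.543] t 7.88 pos [ 486.7 -279.8   26.1] F [-0.8 -0.2  7.2] w 72.0
[508.3512 -88.5556]
shift [ 0.779 -1.019  0.02 ] turn [ 0.002 -0.002  0.543] t 7.88 pos [ 486.7 -279.8   26.1] F [-0.8 -0.2  7.2] w 72.0
[587.8392 -79.4996]
shift [ 1.265 -0.798  0.021] turn [ 0.002 -0.002  0.543] t 7.88 pos [ 486.7 -279.8   26.1] F [-0.8 -0.2  7.2] w 72.0
```

```bash
python3 -m inch '[[0.06,-0.06,-0.005,0,0,0.1,0.2],[0.12,-0.12,-0.005,0,0,0.2,0.2],[0.18,-0.18,-0.005,0,0,0.3,0.2],[0.24,-0.25,-0.005,0,0,0.4,0.2],[0.3,-0.32,-0.005,0,0,0.5,0.2],[0.39,-0.39,-0.005,0,0,0.54,0.2],[0.39,-0.39,-0.005,0,0,0.54,0.2]]'
python3 -c "
from h import *
go(508.4,-88.6,23,6.5)"
```

```text
t: 8.75
ee_pos: [506.6, -198.3, 26.2]
orientation: [3.136, 0.185, 0.002]
ft_force: [0.3, 2.4, 4.4]
width: 71.8
grasp_force: 30.0
shift [ 0.098 -0.725  0.021] turn [ 0.    -0.001  0.005] t 8.75 pos [ 506.6 -198.3   26.2] F [0.3 2.4 4.4] w 71.8
```

```bash
python3 -m inch '[[0.01,-0.1,0,0,0,0,0.2],[0.02,-0.2,0,0,0,0,0.2],[0.03,-0.3,0,0,0,0,0.2],[0.05,-0.4,0,0,0,0,0.2],[0.07,-0.5,0,0,0,0,0.2],[0.09,-0.6,0,0,0,0,0.2],[0.1,-0.7,0,0,0,0,0.2],[0.1,-0.73,0,0,0,0,0.2],[0.1,-0.73,0,0,0,0,0.2]]'
python3 - <<'E'
from h import *
go(508.4,-88.6,23,6.5)
cv2.imwrite('pics/w4.png',ctrl.get_image('wrist')[:,:,::-1])
E
```

```text
t: 9.88
ee_pos: [508.7, -87.9, 26.1]
orientation: [3.136, 0.183, 0.002]
ft_force: [0.9, 3.3, 6.7]
width: 72.1
grasp_force: 30.0
shift [-0.003  0.004  0.021] turn [ 0.    -0.002  0.004] t 9.88 pos [508.7 -87.9  26.1] F [0.9 3.3 6.7] w 72.1
```

View pics/w4.png

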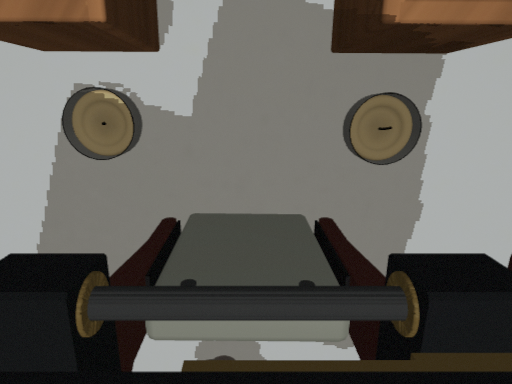

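The view is well aligned: the candles are at (102,122) and (382,128), the box inner bottom corners at (158,48) and (332,52), and the timer's back bottom edge at columns 190 to 305, row 215.

```bash
python3 - <<'E'
from h import *
a,b=wpt(158,48,0),wpt(332,52,0); print(a,b,(a+b)/2, np.degrees(np.arctan2(b[0]-a[0],a[1]-b[1])),np.linalg.norm(a-b))
print(wpt(190,214,0),wpt(305,214,0), wpt(102,122,8),wpt(382,128,8))
m=(a+b)/2; x=np.array([.9936,.1132])
p=m[:2]-x*(10+8); print(p); go(*p,23,6.5)
E
```

```text
[601.95230675 -27.5750563    0.        ] [ 610.87326854 -121.70937914    0.        ] [606.41278765 -74.64221772   0.        ] 5.413662785162214 94.55609073931733
[508.62811347 -51.45422228   0.        ] [ 516.8912888  -122.29581174    0.        ] [559.66084332  -0.77617052   8.        ] [ 574.29086275 -154.53947843    8.        ]
[588.52798765 -76.67981772]
shift [ 0.537 -0.012  0.022] turn [ 0.    -0.002  0.004] t 9.93 pos [508.8 -87.9  26.1] F [0.  2.8 6.8] w 72.2
```

```bash
python3 -m inch '[[0.06,0,0,0,0,0,0.2],[0.13,0,0,0,0,0,0.2],[0.2,0,0,0,0,0,0.2],[0.27,0,0,0,0,0,0.2],[0.34,0,0,0,0,0,0.2],[0.41,-0.01,0,0,0,0,0.2],[0.48,-0.01,0,0,0,0,0.2],[0.52,-0.01,0,0,0,0,0.2],[0.52,-0.01,0,0,0,0,0.2]]'
python3 -m inch '[[0,0,0,0,0,0,-0.5],[0,0,0,0,0,0,-0.95],[0,0,0,0,0,0,-0.95],[0,0,-0.2,0,0,0,-0.95],[0,0,-0.6,0,0,0,-0.95],[0,0,-0.8,0,0,0,-0.95],[0,0,-0.8,0,0,0,-0.95]]'
python3 - <<'E'
from h import *
x=np.array([.9936,.1132]); h=np.array([588.5,-76.7])+x*8
go(*(h-x*(72+40)),130,6.5)
E
```

```text
t: 11.05
ee_pos: [584.6, -77.6, 26.0]
orientation: [-3.136, -0.183, 0.003]
ft_force: [-3.1, -0.3, 9.2]
width: 72.0
grasp_force: 30.0
t: 11.92
ee_pos: [587.1, -78.1, 147.8]
orientation: [3.135, 0.182, 0.008]
ft_force: [0.1, -0.3, -0.8]
width: 85.6
grasp_force: 0.0
shift [-0.684 -0.01   0.116] turn [ 0.002 -0.006  0.003] t 11.93 pos [587.1 -78.1 147.8] F [ 0.1 -0.3 -0.8] w 85.6
```

```bash
python3 -m inch '[[-0.3,0,0,0,0,0,0.2],[-0.6,0,0,0,0,0,0.2],[-0.7,-0.01,0.3,0,0,0,0.2],[-0.7,-0.01,0.6,0,0,0,0.2],[-0.7,-0.01,0.92,0,0,0,0.2],[-0.7,-0.01,0.92,0,0,0,0.2]]'
python3 - <<'E'
from h import *
x=np.array([.9936,.1132]); y=np.array([-.1132,.9936]); O=np.array([641,-71])
o=ctrl.get_obs(); r=o["ee_pos"][:2]-O; print("org frame tcp",r@x,r@y)
go(*(O-x*82),9,6.5)
im=ctrl.get_image('top'); cv2.imwrite('pics/t5.png',cv2.resize(im[90:290,170:380,::-1],None,fx=2.9,fy=2.9))
E
```

```text
t: 12.68
ee_pos: [478.0, -88.0, 4.0]
orientation: [-3.134, -0.182, 0.012]
ft_force: [-0.7, -0.1, 0.0]
width: 35.3
grasp_force: 0.0
org frame tcp -163.86803365242093 1.5715552855462778
shift [ 0.545  0.012 -0.038] turn [-0.003  0.009  0.003] t 12.68 pos [478. -88.   4.] F [-0.7 -0.1  0. ] w 35.3
```

View pics/t5.png

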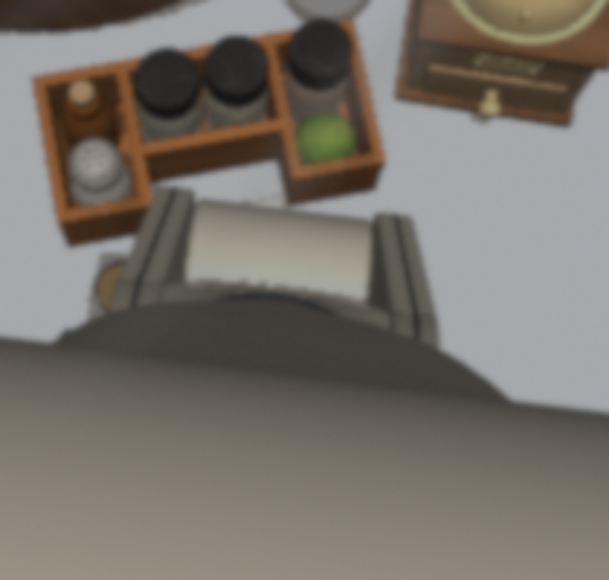

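The arm hides the timer in this view. I'll push at the toe and watch the force.

```bash
python3 -m inch '[[0.07,0.01,-0.035,0,0,0,0.2],[0.14,0.01,-0.035,0,0,0,0.2],[0.2,0.01,-0.035,0,0,0,0.2],[0.26,0.01,-0.035,0,0,0,0.2],[0.32,0.01,-0.035,0,0,0,0.2],[0.38,0.01,-0.035,0,0,0,0.2],[0.44,0.01,-0.035,0,0,0,0.2],[0.48,0.01,-0.035,0,0,0,0.2]]'
python3 -m inch '[[0.02,0,0,0,0,0,0.2],[0.04,0,0,0,0,0,0.2],[0.04,0,0,0,0,0,0.2]]'
python3 - <<'E'
from h import *
x=np.array([.9936,.1132]); y=np.array([-.1132,.9936]); O=np.array([641,-71])
o=ctrl.get_obs(); r=o["ee_pos"][:2]-O; print("org frame tcp",r@x,r@y)
E
```

```text
t: 13.72
ee_pos: [553.4, -81.7, 12.6]
orientation: [3.136, 0.182, 0.0]
ft_force: [-1.5, -0.1, 1.6]
width: 35.2
grasp_force: 0.6
t: 14.1
ee_pos: [556.7, -81.0, 12.4]
orientation: [-3.136, -0.182, 0.006]
ft_force: [-5.1, -0.7, 4.1]
width: 34.9
grasp_force: 2.8
org frame tcp -84.89688162081424 -0.3993922416528139
```

```bash
python3 -m inch '[[0.01,0,0.01,0,0,0,0.2],[0.02,0,0.01,0,0,0,0.2],[0.02,0,0.01,0,0,0,0.2],[0.02,0,0.01,0,0,0,0.2]]'; python3 -m inch '[[0.015,0,0,0,0,0,0.2],[0.015,0,0,0,0,0,0.2],[0.015,0,0,0,0,0,0.2]]'
```

```text
t: 14.6
ee_pos: [556.7, -80.7, 10.5]
orientation: [-3.135, -0.182, 0.015]
ft_force: [-13.5, -2.8, 9.5]
width: 35.1
grasp_force: 6.7
t: 14.98
ee_pos: [556.8, -80.4, 10.3]
orientation: [-3.134, -0.182, 0.021]
ft_force: [-18.6, -4.9, 14.8]
width: 34.9
grasp_force: 9.7
```

It has stopped hard at the expected rear-wall position. I'll back off, rise and check.

```bash
python3 -m inch '[[-0.1,0,0,0,0,0,0.2],[-0.2,0,0,0,0,0,0.2],[-0.2,0,-0.3,0,0,0,1],[-0.2,0,-0.6,0,0,0,1],[-0.2,0,-0.95,0,0,0,1],[-0.2,0,-0.95,0,0,0,1],[-0.2,0,-0.95,0,0,0,1]]'
python3 - <<'E'
from h import *
x=np.array([.9936,.1132]); O=np.array([641,-73])
go(*(O-x*50),38,6.5)
cv2.imwrite('pics/w6.png',ctrl.get_image('wrist')[:,:,::-1])
E
```

```text
t: 15.85
ee_pos: [533.6, -83.9, 153.4]
orientation: [3.136, 0.182, 0.0]
ft_force: [-1.2, 0.4, 0.2]
width: 0.7
grasp_force: 0.0
shift [0.386 0.01  0.77 ] turn [ 0.    -0.     0.003] t 15.85 pos [533.6 -83.9 153.4] F [-1.2  0.4  0.2] w 0.7
```

View pics/w6.png

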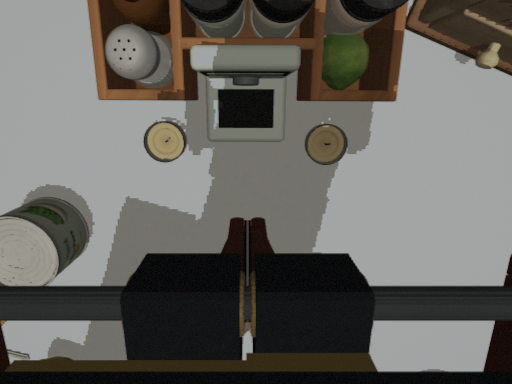

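The timer sits in the bay. Its leg-top strip spans (192..300, 45..72), the button is at (246,80), the toe edge at row 140, and both candles are undisturbed.

```bash
python3 - <<'E'
from h import *
x=np.array([.9936,.1132]); y=np.array([-.1132,.9936]); O=np.array([641,-73])
f=lambda u,v,z:np.array([(wpt(u,v,z)[:2]-O)@x,(wpt(u,v,z)[:2]-O)@y]).round(1)
print("back top",f(195,45,95),f(297,45,95),"front top",f(246,72,95),"toe",f(208,140,8),f(285,140,8))
print("rearwall front edge z70",f(186,49,70),f(310,49,70),"boxes",f(182,99,70),f(313,100,70),"button",f(246,82,46))
print("candles",wpt(165,142,15),wpt(326,144,15))
E
```

```text
back top [-2.8 35.4] [ -2.7 -28.9] front top [-18.8   3.2] toe [-73.2  39.6] [-73.1 -33.4]
rearwall front edge z70 [-1.7 45.7] [ -1.6 -41.7] boxes [-35.7  50.2] [-36.2 -45.8] button [-22.6   3.4]
candles [558.26382849  -3.13027968  15.        ] [ 573.67794784 -151.9974848    15.        ]
```

Home: the timer's back is within about 1 mm of the rear wall. Now I'll press the button with the closed fingers, side on at z ≈ 40.

```bash
python3 -m inch '[[0.2,-0.01,0.1,0,0,0,1],[0.37,-0.015,0.3,0,0,0,1],[0.37,-0.015,0.6,0,0,0,1],[0.37,-0.015,0.75,0,0,0,1],[0.37,-0.015,0.75,0,0,0,1]]'; python3 -m inch '[[0.03,0,0,0,0,0,1],[0.06,0,0,0,0,0,1],[0.09,0,0,0,0,0,1],[0.11,0,0,0,0,0,1],[0.11,0,0,0,0,0,1]]'
```

```text
t: 16.52
ee_pos: [586.1, -74.8, 37.6]
orientation: [-3.135, -0.182, 0.011]
ft_force: [-1.0, 0.1, 0.3]
width: 0.3
grasp_force: 0.0
t: 17.15
ee_pos: [605.3, -73.4, 41.4]
orientation: [3.136, 0.182, -0.0]
ft_force: [-1.4, 0.7, 0.1]
width: 0.4
grasp_force: 0.6
```

```bash
python3 -m inch '[[0.02,0,0,0,0,0,1],[0.02,0,0,0,0,0,1]]'; python3 -m inch '[[0.02,0,0,0,0,0,1],[0.02,0,0,0,0,0,1]]';  python3 -m inch '[[0.015,0,0,0,0,0,1],[0.015,0,0,0,0,0,1]]'
```

```text
t: 17.4
ee_pos: [607.8, -73.0, 41.1]
orientation: [-3.136, -0.182, 0.002]
ft_force: [-3.5, -0.6, 1.6]
width: 0.3
grasp_force: 1.7
t: 17.65
ee_pos: [609.2, -72.8, 40.8]
orientation: [-3.136, -0.182, 0.007]
ft_force: [-7.7, -1.9, 5.2]
width: 0.3
grasp_force: 4.3
t: 17.9
ee_pos: [609.3, -72.6, 40.4]
orientation: [-3.136, -0.182, 0.014]
ft_force: [-13.0, -2.7, 8.6]
width: 0.5
grasp_force: 7.2
```

The button bottomed out: the tool travelled 4 mm and the force rose to 13 N. I'll release and withdraw.

```bash
python3 -m inch '[[-0.04,0,0,0,0,0,1],[-0.1,0,0,0,0,0,1],[-0.2,0,0,0,0,0,1],[-0.25,0,-0.3,0,0,0,1],[-0.3,0,-0.7,0,0,0,1],[-0.5,0,-0.75,0,0,0,1],[-0.5,0,-0.75,0,0,0,1],[-0.5,0,-0.75,0,0,0,1]]'
python3 - <<'E'
from h import *
x=np.array([.9936,.1132]); y=np.array([-.1132,.9936]); O=np.array([641,-73])
im=ctrl.get_image('wrist'); o=ctrl.get_obs(); print(o["ee_pos"])
# timer: bright low-saturation greenish strip; project known corners and report edges along central column
g=cv2.cvtColor(im,cv2.COLOR_RGB2GRAY)
f=lambda u,v,z:np.array([(wpt(u,v,z)[:2]-O)@x,(wpt(u,v,z)[:2]-O)@y]).round(1)
h=cv2.cvtColor(im,cv2.COLOR_RGB2HSV)
for c in (225,250,270): 
    e=np.abs(np.diff(g[:220,c].astype(int))); print(c,[(int(i),f(c,i,95)[0],f(c,i,16)[0]) for i in np.where(e>18)[0]])
m=cv2.inRange(h,(10,80,80),(30,255,255)); k,_,s,c=cv2.connectedComponentsWithStats(m)
print([(c[i].round(0),wpt(*c[i],15).round(0)) for i in range(1,k) if 250<s[i,4]<2500])
E
```

```text
t: 18.9
ee_pos: [539.4, -81.1, 153.5]
orientation: [3.136, 0.182, 0.001]
ft_force: [-0.3, 0.3, -0.4]
width: 0.4
grasp_force: 0.0
[539.4781032  -81.06796108 153.20645751]
225 [(30, np.float64(12.7), np.float64(27.7)), (31, np.float64(12.1), np.float64(26.9)), (54, np.float64(-1.3), np.float64(8.7)), (79, np.float64(-16.4), np.float64(-11.9)), (80, np.float64(-17.0), np.float64(-12.7)), (81, np.float64(-17.7), np.float64(-13.5)), (84, np.float64(-19.5), np.float64(-16.1)), (85, np.float64(-20.1), np.float64(-16.9)), (94, np.float64(-25.8), np.float64(-24.6)), (95, np.float64(-26.4), np.float64(-25.4)), (96, np.float64(-27.0), np.float64(-26.3)), (133, np.float64(-51.2), np.float64(-59.1)), (134, np.float64(-51.9), np.float64(-60.0)), (147, np.float64(-60.7), np.float64(-72.0))]
250 [(54, np.float64(-1.3), np.float64(8.7)), (79, np.float64(-16.4), np.float64(-11.8)), (80, np.float64(-17.0), np.float64(-12.7)), (81, np.float64(-17.6), np.float64(-13.5)), (82, np.float64(-18.2), np.float64(-14.3)), (84, np.float64(-19.5), np.float64(-16.0)), (91, np.float64(-23.9), np.float64(-22.0)), (92
[... 451 characters left out ...]
at64(-17.6), np.float64(-13.5)), (82, np.float64(-18.2), np.float64(-14.3)), (84, np.float64(-19.5), np.float64(-16.0)), (85, np.float64(-20.1), np.float64(-16.8)), (95, np.float64(-26.4), np.float64(-25.3)), (96, np.float64(-27.0), np.float64(-26.2)), (133, np.float64(-51.1), np.float64(-59.0)), (134, np.float64(-51.8), np.float64(-59.9)), (147, np.float64(-60.6), np.float64(-71.9))]
[(array([110.,  67.]), array([625.,  50.,  15.])), (array([431.,  32.]), array([ 685., -221.,   15.])), (array([399.,  61.]), array([ 659., -199.,   15.])), (array([488.,  31.]), array([ 691., -270.,   15.])), (array([168., 147.]), array([560.,  -3.,  15.])), (array([327., 150.]), array([ 575., -151.,   15.]))]
```

```bash
python3 -c "
from workcell import ctrl
print(ctrl.close_job())"
```

```text
the job is handed in; nothing more can be done
None
```

The timer stands on its foot in its bay, its back against the rear wall to within about 1 mm, and its start button was pushed fully in and released; the job was handed in after about 19 s, both tea lights measured unmoved, while the tin and garlic were never approached but not re-measured.

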